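Crank the doll's head round to the painter

ROBOT

A 6-joint arm with a two-finger parallel gripper is mounted at the origin on the work surface. World frame = base frame: x ahead of the robot, y to its left, z up, the work surface at z = 0. Lengths are in m, angles in degrees, forces in N, time in s.
With the tool pointing down it reaches from about 0.3 to 0.75 m from the base axis. Payload 8.5 kg.
Tool frame: the origin (TCP) lies at the very end of the fingers, on their centre line; the grasp point (between the pads) lies 19 mm behind it; y points along the fingers, x is the direction in which the jaws open and shut, and the axes are right-handed (so a half turn about y gives the same grasp; the last joint's range is limited). The gripper opens to 85 mm and grips with 20 to 120 N. Pads are 22 mm wide; open, the fingers measure 114 mm over their backs; the gripper's body (76 mm by 85 mm) begins 54 mm behind the grasp point. The pads swing forward as they close: fully open they stand 13 mm farther back than shut.
Start: joints at [-83.841, 21.807, 74.336, -0, 83.858, -12.336], TCP at [0.174, -0.522, 0.231] pointing down, gripper open.
Joint ranges: [-178.18, 178.18], [-50.72, 133.34], [12.68, 142.11], [-81.47, 261.47], [9.98, 163.14], [-165.26, 165.26]. Speed limits (degrees/s): [136.94, 136.94, 180, 180, 180, 180].

INTERFACE

Orientations are given as a 3x3 rotation matrix whose columns are the frame's x, y, z axes.
In Python, from workcell import arm, eyes gives the robot as it stands.
- The arm moves only by the tool arm_command, never from a script. Its argument "deltas" is a list of rows, each an object of numbers: "dx", "dy", "dz": the shift along the tool's x, y, z in m; "roll": the turn about the tool's y in rad; "claw": the finger opening in m, from 0 to 0.0854. A call has 1 to 20 rows; each row is the pose to reach, as a shift and turn from the pose measured when the call began, along the tool's axes at that moment; what a row does not reach only later rows make up. A row lasts 1/8 s, in which the tool goes at most 62.5 mm and 10.7 degrees, less where a joint would pass 70% of its speed; a pose out of reach is approached as far as the arm can. A call with a gripper value outside its range is refused whole. The fingers move at their own pace and stop on an object; "force" is the grip in N (left out, the last holds). Time passes only in rows, so rows that repeat a pose let the fingers close. It gives the time, the measured TCP pose, the force and the opening at its end, in the units of the state.
- arm.get_obs(): the state, without advancing time (a new reading comes with each control period).
- eyes.snapshot(name): name is "scene" or "top" or "wrist"; returns a dict with "img" (384x512x3 uint8, blue, green, red), "range_z" (384x512 float32, m along the optical axis (not along the pixel's ray), 0 where there is no reading), "camera_matrix" (3x3 intrinsics, pixels), "cam_to_world" (4x4, takes a point from camera to world coordinates). Camera axes: x right, y down, z forward; pixel columns grow to the right and rows downward; lengths in m; the calibration is good to about 2 mm. The wrist camera is an equidistant fisheye: a pixel r from the principal point sees the ray r / f radians off the axis. A picture is of the moment at which its call begins.
- arm.finish_job(): hands the job in, once; it reports no verdict.
Trained networks look in a picture, given as the dict that the camera call returned (one of the last four; its "shot" number tells which), for a name from the list of things; names that differ only in an ending like _2 or _b are one class to them, and where a whole thing is asked for, a point or a joint stands for the part that bears it (a point fixed in the world has none). Each returns a list of dicts, best first, with "p" (0 to 1); they miss things now and then, are a little off and sometimes report something else, mostly with a low value. They report only what shows in the picture. A call takes as long as a camera call.
- eyes.cut_out(target, picture): "region" (384x512 bool, what is visible of it) and "centre" ([row, column] in pixels, amid what is visible of it).
The state is a dict: "time": time; "joint_positions": joint angles; "joint_velocities": joint speeds; "effort": joint torques, N m; "eef_pos": TCP position; "eef_rot": TCP orientation; "contact_force": force on the tool from outside, world axes, zero at the start; "ft_torque": the same for the moment, N m; "grip_width": finger opening in m.
Only numpy, scipy, OpenCV 4.12 (cv2) and the standard library are available. Lean on these libraries where they do the work, as an engineer would, in place of code of your own. Each camera call takes 0.05 s, during which the arm holds its last target.

TASK

Take the upright wooden knob of the painting stand's crank and wind it round in a steady circle, never faster than about one turn a second, until the doll's head on the carousel stands squarely at the steel pointer; either direction will do. Then let go of the knob. The parts on the carousel are freshly painted, so move them by the crank only and never touch the carousel, and leave the glass jar and the spare head on the table where they stand.

Things in the scene. Friction and masses are not known exactly. Their poses are not given: they have to be found in the camera images.
- knob_center (a point): Centre of the crank's knob: upright wooden cylinder, 24 mm diameter, 57 mm tall (top 28 mm above this point, foot 29 mm below), 109 mm above the table, spinning freely on its own pin. It goes round in a level circle of 50 mm radius about the crank's axis. The crank arm lies 6 mm below its foot; nothing else there is higher. Grip it from above; the hand need not turn as the knob goes round.
- crank: Steel crank arm on the right-hand end (seen from the robot) of a fixed plywood housing 460 x 160 mm, 50 mm high. Origin on the crank's upright axis, 60 mm above the table; x points along the arm to the knob, z up. It turns endlessly both ways, needs 2 to 4 N at the knob and stays where it is left.
- carousel: Wooden turntable, 200 mm diameter, on the housing's left end, 300 mm from the crank's axis. On short posts, 66 mm from its axis: a round doll's head (68 mm), then a quarter turn apart arm, torso, leg; tops up to 175 mm above the table. Origin on its upright axis, x points to the head, z up. Belt-driven: three crank turns make one carousel turn, same direction, no slip. Not to be touched.
- pointer (a point): Tip of the pointer: fixed upright steel pin with a conical tip, 147 mm above the table, beside the carousel's rim on the side away from the robot, 135 mm from the carousel's axis. The head is at the pointer when it lies on the straight line from the carousel's axis to this pin.
- jar: Bystander: closed glass jar with a steel lid, 56 mm in diameter, 65 mm tall, standing loose on the table beyond the crank; origin at the centre of its underside.
- spare_head: Bystander: a doll's head like the one on the carousel, on a loose round wooden foot 56 mm in diameter, about 90 mm tall, standing on the table beyond the housing; origin at the centre of its underside. Not the one to be moved.

How it is judged (in metres and radians):
At the end, for the whole second after the job is handed in: The head on the carousel stands at the pointer within 12 degrees of the line from the carousel's axis to the pin, and the carousel is at rest (x of pointer in the frame of carousel above 0 m and y of pointer in the frame of carousel between -0.028 and 0.028 m and angular speed of carousel below 0.1 rad/s); the robot touches nothing.
It fails at once if the robot touched the carousel or its painted parts (contact force between any of the fingers, the arm and carousel above 0.5 N).
It fails at once if the crank was turned much faster than one turn a second (angular speed of crank above 8.5 rad/s).
It fails at once if the jar was pushed more than 30 mm or toppled (distance of jar from where it was at the start of the episode above 0.03 m or angle between jar's own z axis and vertical above 0.6 rad).
It fails at once if the spare head was pushed more than 30 mm or toppled (distance of spare_head from where it was at the start of the episode above 0.03 m or angle between spare_head's own z axis and vertical above 0.6 rad).
It also fails if it takes over 42 s, if anything falls off the work surface, if the arm or the gripper's body presses on something with over 40 N, if the wrist force passes 120 N, or if a joint passes its speed limit or range.

## Working session

There is one attempt and no reset: what is moved stays moved. The work goes in short steps, Python scripts to look and compute and a tool call to move; the robot and the scene stay as the last step left them, time stands still between calls to the robot, and variables do not carry over. Pictures are saved under pics/ and viewed, and the job is handed in when it is done.

Besides the shell and the picture viewer there is one more tool, called after "Call:" by a JSON object that holds its "method" and its "body". arm_command: Moves the arm, as the interface text tells. Its arguments: {"type":"object","properties":{"deltas":{"type":"array"},"force":{"type":"number"}},"required":["deltas"]}

```bash
mkdir -p pics; ls; cat > h.py <<'E'
import numpy as np, cv2
from workcell import arm, eyes
def pts(s, mask):
    K=s["camera_matrix"];T=s["cam_to_world"];z=s["range_z"]
    v,u=np.nonzero(mask&(z>0)); d=z[v,u]
    P=np.c_[(u-K[0,2])/K[0,0]*d,(v-K[1,2])/K[1,1]*d,d]
    return P@T[:3,:3].T+T[:3,3], np.c_[v,u]
E
python3 - <<'E'
from h import *
o=arm.get_obs();print(o["time"],o["eef_pos"],np.round(o["eef_rot"],3),o["grip_width"])
for n in("scene","top"):
    s=eyes.snapshot(n);cv2.imwrite(f"pics/{n}0.png",s["img"])
    for t in("knob_center","crank","carousel","pointer","jar","spare_head"):
        for r in eyes.cut_out(t,s)[:2]:
            P,_=pts(s,r["region"]); 
            if len(P): print(n,t,round(r["p"],2),np.round(r["centre"]),r["region"].sum(),np.round(np.median(P,0),3),np.round(P.min(0),3),np.round(P.max(0),3))
E
```

```text
pics
0.0 [ 0.17444788 -0.52128091  0.23067483] [[ 0.317 -0.     0.948]
 [-0.948  0.002  0.317]
 [-0.002 -1.     0.   ]] 0.0853517301937161
scene knob_center 0.72 [246. 142.] 837 [ 0.749 -0.205  0.045] [ 0.648 -0.269 -0.002] [ 0.764 -0.183  0.069]
scene knob_center 0.66 [162. 179.] 210 [ 0.511 -0.153  0.114] [ 0.284 -0.226 -0.001] [ 0.517 -0.143  0.14 ]
scene crank 0.73 [172. 182.] 369 [ 0.515 -0.146  0.08 ] [ 0.497 -0.169  0.061] [ 0.557 -0.106  0.14 ]
scene carousel 0.83 [175. 304.] 3798 [0.564 0.172 0.078] [0.238 0.079 0.001] [0.649 0.295 0.177]
scene pointer 0.72 [192. 265.] 10996 [0.582 0.071 0.053] [ 0.238 -0.224 -0.002] [0.702 0.339 0.177]
scene jar 0.95 [244. 143.] 794 [ 0.749 -0.205  0.047] [ 0.645 -0.258 -0.001] [ 0.764 -0.183  0.069]
scene spare_head 0.86 [237. 241.] 1004 [0.744 0.014 0.069] [ 0.622 -0.03  -0.001] [0.765 0.046 0.094]
scene spare_head 0.48 [174. 302.] 3952 [0.563 0.172 0.078] [ 0.184  0.079 -0.002] [0.688 0.317 0.177]
top knob_center 0.79 [287. 372.] 248 [ 0.507 -0.15   0.134] [ 0.495 -0.19   0.048] [ 0.517 -0.143  0.139]
top knob_center 0.49 [257. 186.] 9363 [0.547 0.172 0.076] [ 0.421  0.08  -0.004] [0.649 0.299 0.177]
top crank 0.95 [274. 359.] 650 [ 0.521 -0.14   0.075] [ 0.488 -0.163  0.062] [ 0.557 -0.106  0.139]
top carousel 0.67 [256. 186.] 9311 [0.547 0.172 0.076] [ 0.441  0.08  -0.004] [0.65  0.307 0.177]
top pointer 0.83 [256. 255.] 22861 [0.547 0.057 0.056] [ 0.423 -0.219 -0.004] [0.708 0.325 0.177]
top jar 0.8 [162. 390.] 879 [ 0.732 -0.204  0.063] [ 0.708 -0.26  -0.003] [ 0.769 -0.182  0.069]
top jar 0.4 [275. 360.] 689 [ 0.52  -0.141  0.075] [ 0.488 -0.163  0.052] [ 0.557 -0.106  0.139]
top spare_head 0.79 [160. 279.] 1049 [0.725 0.014 0.081] [ 0.694 -0.026 -0.004] [0.776 0.046 0.094]
```

```bash
python3 - <<'E'
from h import *
s=eyes.snapshot("top");m=np.ones((384,512),bool);P,_=pts(s,m)
np.savez("top.npz",P=P)
def sel(lo,hi):
    return P[((P>lo)&(P<hi)).all(1)]
k=sel([.45,-.25,.125],[.6,-.05,.15]);print("knobtop",len(k),k.mean(0),k.min(0),k.max(0))
c=sel([.40,.05,.072],[.70,.32,.084]);print("disc",len(c),c.min(0),c.max(0))
h=sel([.40,.0,.05],[.70,.32,.2]);
from collections import Counter
print(sorted(Counter(np.round(h[:,2],2)).items()))
p=sel([.6,.0,.1],[.75,.3,.16]);print("pin",len(p),p.mean(0) if len(p) else 0)
a=sel([.45,-.25,.061],[.65,-.05,.09]);print("arm",a.mean(0),a.min(0),a.max(0))
ho=sel([.35,-.4,.045],[.75,.4,.054]);r=cv2.minAreaRect(ho[:,:2].astype(np.float32));print("housing",r,cv2.boxPoints(r))
E
python3 -c "
import cv2
for n in('top','scene'):
    i=cv2.imread(f'pics/{n}0.png');cv2.imwrite(f'pics/{n}0b.png',cv2.resize(i[100:356,90:450],None,fx=2.2,fy=2.2,interpolation=3))"
```

```text
knobtop 168 [ 0.50540051 -0.15332691  0.1350714 ] [ 0.493429   -0.16584711  0.12534162] [ 0.51633614 -0.1429104   0.13933889]
disc 6683 [0.45632021 0.07971512 0.07200813] [0.68643906 0.27720116 0.08372869]
[(np.float64(0.05), 1419), (np.float64(0.06), 685), (np.float64(0.07), 3013), (np.float64(0.08), 3792), (np.float64(0.09), 97), (np.float64(0.1), 18), (np.float64(0.11), 24), (np.float64(0.12), 110), (np.float64(0.13), 143), (np.float64(0.14), 404), (np.float64(0.15), 418), (np.float64(0.16), 552), (np.float64(0.17), 901), (np.float64(0.18), 12)]
pin 509 [0.62580246 0.18758023 0.14229727]
arm [ 0.53101718 -0.12983497  0.07350258] [ 0.48747272 -0.16150623  0.0614146 ] [ 0.55692028 -0.10554611  0.08989069]
housing ((0.6093903183937073, 0.026229649782180786), (0.4598360061645508, 0.28626516461372375), 88.28544616699219) [[ 0.45944265 -0.19930287]
 [ 0.74557966 -0.20786797]
 [ 0.759338    0.25176215]
 [ 0.47320098  0.26032728]]
```

View pics/top0b.png

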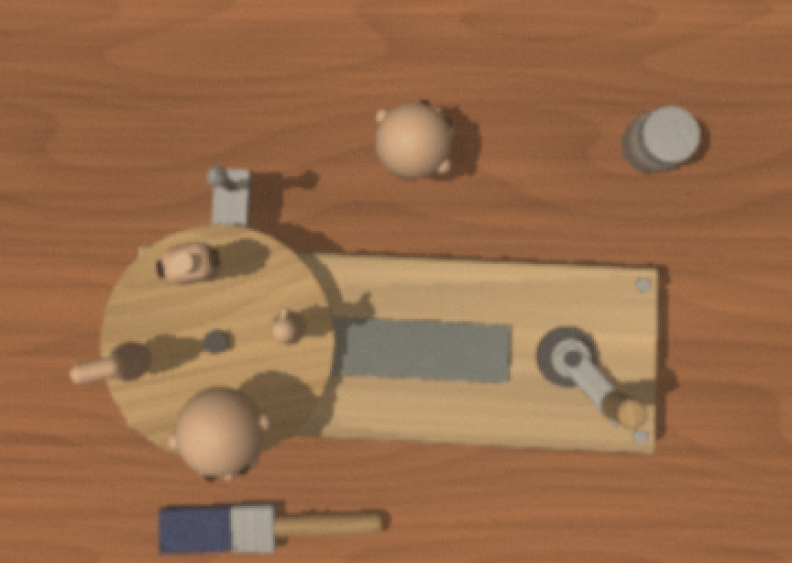

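View pics/scene0b.png

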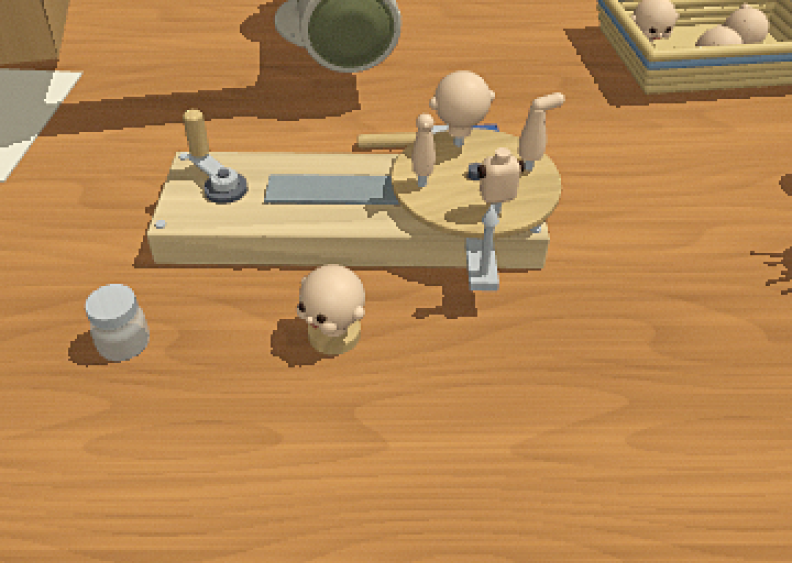

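The head is at about (218,432) in the enlarged top view, nearly opposite the pin tip at about (217,175). The knob top is at about (630,412) and the crank axis at about (573,357). Next I'll fit these precisely.

```bash
python3 - <<'E'
from h import *
from scipy.optimize import least_squares as LS
P=np.load("top.npz")["P"]
def sel(lo,hi,Q=P): return Q[((Q>lo)&(Q<hi)).all(1)]
ss=eyes.snapshot("scene");Q,_=pts(ss,np.ones((384,512),bool))
for n,X in(("top",P),("scene",Q)):
    # head sphere
    h=sel([.42,.08,.115],[.53,.24,.2],X)
    f=LS(lambda q:np.linalg.norm(h-q[:3],axis=1)-.034,[.49,.17,.14],loss="soft_l1",f_scale=.002);print(n,"head",f.x,len(h))
    j=sel([.6,.08,.1],[.72,.3,.16],X)
    for c in sorted({tuple(x) for x in np.round(j[:,:2]*50)/50}):
        g=j[(abs(j[:,:2]-c)<.01).all(1)];print(c,len(g),g.mean(0).round(3),g[:,2].max().round(3))
    t=sel([.48,-.2,.134],[.53,-.12,.142],X);print("knob top",t.mean(0),t.min(0),t.max(0),len(t))
    t=sel([.48,-.2,.09],[.53,-.12,.142],X)
    f=LS(lambda q:np.hypot(t[:,0]-q[0],t[:,1]-q[1])-.012,[.505,-.153],loss="soft_l1",f_scale=.002);print("knob side",f.x)
d=sel([.40,.05,.068],[.70,.32,.082]);print(np.histogram(d[:,2],8))
r=cv2.minAreaRect(sel([.35,-.4,.046],[.75,.05,.054])[:,:2].astype(np.float32));print("housing right",r,cv2.boxPoints(r))
# disc rim
zt=np.median(d[:,2]);d=d[abs(d[:,2]-zt)<.004]
print("disc",zt,cv2.minEnclosingCircle(d[(d[:,0]<.635)&(d[:,0]>.46)][:,:2].astype(np.float32)))
a=sel([.45,-.2,.061],[.62,-.05,.09]);print(np.histogram(a[:,2],6))
for lo,hi in((.061,.066),(.066,.072),(.072,.078),(.078,.09)):
    b=a[(a[:,2]>lo)&(a[:,2]<hi)];print(lo,len(b),cv2.minEnclosingCircle(b[:,:2].astype(np.float32)) if len(b) else 0)
E
```

```text
top head [0.48633563 0.16366643 0.13928008] 1440
(np.float64(0.6), np.float64(0.18)) 67 [0.606 0.182 0.138] 0.156
(np.float64(0.6), np.float64(0.2)) 63 [0.605 0.199 0.146] 0.159
(np.float64(0.6), np.float64(0.22)) 14 [0.607 0.213 0.141] 0.144
(np.float64(0.62), np.float64(0.16)) 10 [0.618 0.169 0.138] 0.144
(np.float64(0.62), np.float64(0.18)) 144 [0.619 0.18  0.145] 0.16
(np.float64(0.62), np.float64(0.2)) 104 [0.619 0.199 0.149] 0.16
(np.float64(0.62), np.float64(0.22)) 19 [0.615 0.213 0.142] 0.145
(np.float64(0.64), np.float64(0.18)) 7 [0.631 0.184 0.135] 0.142
(np.float64(0.64), np.float64(0.2)) 1 [0.631 0.192 0.137] 0.137
(np.float64(0.68), np.float64(0.16)) 21 [0.685 0.168 0.128] 0.134
(np.float64(0.68), np.float64(0.18)) 47 [0.683 0.175 0.133] 0.143
(np.float64(0.7), np.float64(0.16)) 2 [0.691 0.168 0.127] 0.13
(np.float64(0.7), np.float64(0.18)) 10 [0.692 0.174 0.129] 0.136
knob top [ 0.50500629 -0.15445491  0.1363233 ] [ 0.4936041  -0.16496592  0.13409901] [ 0.51553095 -0.1429104   0.13933889] 131
knob side [ 0.50431301 -0.15575966]
scene head [0.48464495 0.16359273 0.141188
[... 1255 characters left out ...]
0.25147315859794617, 0.2860775589942932), 89.32457733154297) [[ 0.45992154 -0.20010696]
 [ 0.74597925 -0.20347928]
 [ 0.7489436   0.04797642]
 [ 0.46288592  0.05134873]]
disc 0.07521308963977569 ((0.5508458614349365, 0.17808401584625244), 0.09973694384098053)
(array([ 12,  53, 322,  59,  11,   7]), array([0.0614146 , 0.06616062, 0.07090663, 0.07565265, 0.08039866,
       0.08514468, 0.08989069]))
0.061 12 ((0.5449317693710327, -0.11150258779525757), 0.01194420550018549)
0.066 122 ((0.5211523175239563, -0.13697251677513123), 0.0415257066488266)
0.072 291 ((0.5223312377929688, -0.13820093870162964), 0.04041541367769241)
0.078 39 ((0.5212221145629883, -0.13361942768096924), 0.03116067498922348)
```

```bash
cat >> h.py <<'E'
def d(ws):
    o=arm.get_obs();R=np.array(o["eef_rot"]);p=np.array(o["eef_pos"])
    print("t",o["time"],"tcp",p.round(4),"F",np.round(o["contact_force"],1),"w",round(o["grip_width"],4))
    for w in ws: print(np.round(R.T@(np.array(w)-p),4).tolist())
AX=np.array([.5418,-.1218])
E
python3 - <<'E'
from h import *
s=eyes.snapshot("scene");Q,_=pts(s,np.ones((384,512),bool));P=np.load("top.npz")["P"]
for X in(P,Q):
    g=X[X[:,2]>.11]
    for c in sorted({tuple(x) for x in np.round(g[:,:2]*10)/10}):
        q=g[(abs(g[:,:2]-c)<.05).all(1)]
        if len(q)>5: print(np.round(c,1),len(q),q[:,2].max().round(3))
    print()
d([[.505,-.1545,.2],[.505,-.1545,.095]])
E
```

```text
[ 0.5 -0.2] 119 0.139
[ 0.5 -0.1] 82 0.138
[0.5 0.1] 461 0.172
[0.5 0.2] 1249 0.176
[0.5 0.3] 124 0.178
[0.6 0.1] 199 0.173
[0.6 0.2] 441 0.16
[0.7 0.2] 78 0.143

[-1.4 -1.2] 10 0.113
[-1.4 -1.1] 6 0.112
[-1.2  1.6] 14 0.124
[-1.1  1.6] 51 0.143
[-1.   1.6] 6 0.125
[-0.9 -1.2] 97 0.215
[-0.9 -0.8] 8 0.112
[-0.9 -0.7] 12 0.113
[-0.9 -0. ] 46 0.193
[-0.9  1. ] 90 0.184
[-0.9  1.1] 40 0.181
[-0.8 -1.2] 21 0.218
[-0.8 -0.8] 22 0.113
[-0.8 -0.7] 37 0.114
[-0.8 -0.6] 15 0.113
[-0.8 -0.3] 19 0.143
[-0.7 -1.2] 325 0.255
[-0.7 -0.8] 35 0.113
[-0.7 -0.7] 51 0.114
[-0.7 -0.6] 20 0.112
[-0.7 -0.3] 45 0.144
[-0.6 -1.2] 356 0.262
[-0.6 -1.1] 147 0.274
[-0.6 -1. ] 229 0.274
[-0.6 -0.8] 13 0.113
[-0.6 -0.7] 20 0.113
[-0.6 -0.6] 9 0.112
[-0.6 -0.3] 127 0.145
[-0.6 -0.1] 144 0.264
[-0.6 -0. ] 262 0.265
[-0.6  0.1] 109 0.262
[-0.6  1. ] 252 0.253
[-0.6  1.1] 107 0.252
[-0.5 -1.2] 69 0.172
[-0.3  1.2] 13 0.132
[-0.2 -0.5] 14 0.199
[-0.1 -0.8] 202 0.197
[-0.1 -0.7] 358 0.199
[-0.1 -0.6] 407 0.198
[-0.1 -0.5] 221 0.195
[-0.  -0.8] 147 0.173
[-0.  -0.7] 283 0.167
[-0.  -0.6] 283 0.165
[-0.  -0.5] 261 0.165
[-0. -0.] 176 0.223
[-0.   0.1] 97 0.214
[ 0.1 -0.8] 87 0.165
[ 0.1 -0.7] 339 0.165
[ 0.1 -0.6] 438 0.165
[ 0.1 -0.5] 751 0.406
[0.1 0. ] 155 0.214
[0.1 0.1] 42 0.182
[ 0.2 -0.8] 49 0.164
[ 0.2 -0.7] 627 0.165
[ 0.2 -0.6] 800 0.426
[ 0.2 -0.5] 1541 0.429
[ 0.2 -0. ] 125 0.426
[0.2 0.1] 82 0.198
[ 0.3 -0.1] 1425 0.441
[ 0.3 -0. ] 2434 0.431
[0.3 0.1] 404 0.2
[ 0.5 -0.2] 73 0.14
[ 0.5 -0.1] 40 0.139
[0.5 0.1] 165 0.172
[0.5 0.2] 581 0.177
[0.5 0.3] 76 0.177
[0.6 0.1] 209 0.173
[0.6 0.2] 365 0.16
[0.6 0.6] 427 0.194
[0.7 0.2] 67 0.146

t 0.85 tcp [ 0.1745 -0.5216  0.2313] F [-0.6  1.  -0.2] w 0.0853
[-0.2432, 0.0314, 0.4299]
[-0.2432, 0.1364, 0.4299]
```

Call:
{"method": "arm_command", "body": {"deltas": [{"dx": -0.02,"dy": 0,"dz": 0.035,"claw": 0.07},{"dx": -0.05,"dy": 0,"dz": 0.085,"claw": 0.07},{"dx": -0.078,"dy": 0,"dz": 0.135,"claw": 0.07},{"dx": -0.106,"dy": 0,"dz": 0.185,"claw": 0.07},{"dx": -0.134,"dy": 0,"dz": 0.235,"claw": 0.07},{"dx": -0.162,"dy": 0.01,"dz": 0.285,"claw": 0.07},{"dx": -0.19,"dy": 0.02,"dz": 0.335,"claw": 0.07},{"dx": -0.217,"dy": 0.03,"dz": 0.385,"claw": 0.07},{"dx": -0.236,"dy": 0.031,"dz": 0.418,"claw": 0.07},{"dx": -0.243,"dy": 0.031,"dz": 0.43,"claw": 0.07},{"dx": -0.243,"dy": 0.031,"dz": 0.43,"claw": 0.07},{"dx": -0.243,"dy": 0.031,"dz": 0.43,"claw": 0.07}]}}

```text
validation failed for argument at $.de...
```

```bash
python3 - <<'E'
from h import *
d([[.505,-.1545,.13],[.505,-.1545,.095]])
print(arm.get_obs()["joint_positions"])
s=eyes.snapshot("wrist");cv2.imwrite("pics/w1.png",s["img"])
E
```

```text
t 0.85 tcp [ 0.1745 -0.5216  0.2313] F [-0.6  1.  -0.2] w 0.0853
[-0.2432, 0.1014, 0.4299]
[-0.2432, 0.1364, 0.4299]
[-8.38388832e+01  2.18052432e+01  7.43350639e+01  1.69890376e-03
  8.38603935e+01 -1.23355233e+01]
```

View pics/w1.png

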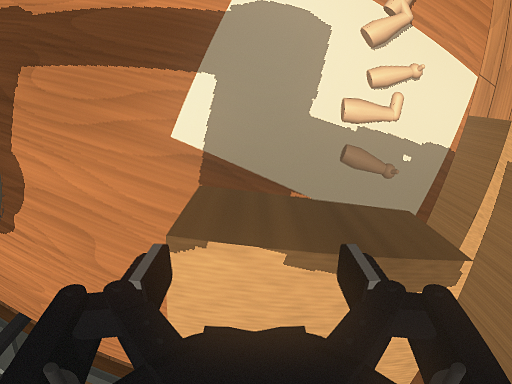

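The call was refused, so the arm hasn't moved. I'll retry with every field present, starting with one row.

Call:
{"method": "arm_command", "body": {"deltas": [{"dx": -0.02,"dy": 0.0,"dz": 0.035,"roll": 0.0,"claw": 0.07}]}}

```text
time: 1.02
eef_pos: [0.2006, -0.4924, 0.2309]
eef_rot: [[0.315, -0.0, 0.949], [-0.949, -0.0, 0.315], [0.0, -1.0, -0.0]]
contact_force: [1.3, 0.3, 0.1]
grip_width: 0.0704
```

Call:
{"method": "arm_command", "body": {"deltas": [{"dx": -0.03,"dy": 0.0,"dz": 0.05,"roll": 0.0,"claw": 0.07},{"dx": -0.058,"dy": 0.0,"dz": 0.1,"roll": 0.0,"claw": 0.07},{"dx": -0.086,"dy": 0.0,"dz": 0.15,"roll": 0.0,"claw": 0.07},{"dx": -0.114,"dy": 0.0,"dz": 0.2,"roll": 0.0,"claw": 0.07},{"dx": -0.142,"dy": 0.01,"dz": 0.25,"roll": 0.0,"claw": 0.07},{"dx": -0.17,"dy": 0.02,"dz": 0.3,"roll": 0.0,"claw": 0.07},{"dx": -0.198,"dy": 0.03,"dz": 0.35,"roll": 0.0,"claw": 0.07},{"dx": -0.218,"dy": 0.031,"dz": 0.385,"roll": 0.0,"claw": 0.07},{"dx": -0.224,"dy": 0.031,"dz": 0.395,"roll": 0.0,"claw": 0.07},{"dx": -0.224,"dy": 0.031,"dz": 0.395,"roll": 0.0,"claw": 0.07}]}}

```text
time: 2.28
eef_pos: [0.505, -0.1555, 0.1998]
eef_rot: [[0.315, -0.0, 0.949], [-0.949, -0.0, 0.315], [0.0, -1.0, -0.0]]
contact_force: [0.1, 0.1, -0.3]
grip_width: 0.0697
```

```bash
python3 - <<'E'
from h import *
d([[.505,-.1545,.13],[.505,-.1545,.095]])
print(np.round(arm.get_obs()["joint_positions"],1))
s=eyes.snapshot("wrist");cv2.imwrite("pics/w2.png",s["img"])
E
```

```text
t 2.275 tcp [ 0.505  -0.1555  0.1998] F [ 0.1  0.1 -0.3] w 0.0697
[-0.001, 0.0698, 0.0004]
[-0.001, 0.1048, 0.0004]
[-30.   21.1  80.9  -0.   78.   41.7]
```

View pics/w2.png

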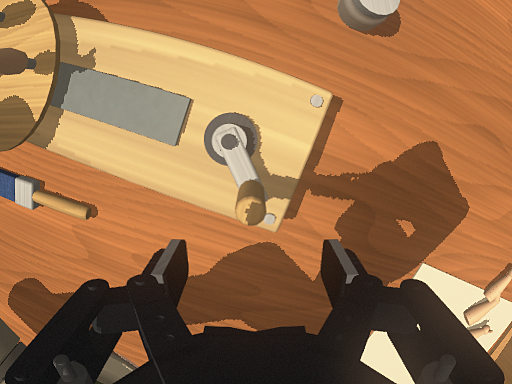

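The knob top is at about (250,210), centred between the fingers in the jaw direction. I'll lower and grip.

Call:
{"method": "arm_command", "body": {"deltas": [{"dx": 0.0,"dy": 0.03,"dz": 0.0,"roll": 0.0,"claw": 0.07},{"dx": 0.0,"dy": 0.06,"dz": 0.0,"roll": 0.0,"claw": 0.07},{"dx": 0.0,"dy": 0.085,"dz": 0.0,"roll": 0.0,"claw": 0.07},{"dx": 0.0,"dy": 0.105,"dz": 0.0,"roll": 0.0,"claw": 0.07},{"dx": 0.0,"dy": 0.105,"dz": 0.0,"roll": 0.0,"claw": 0.05},{"dx": 0.0,"dy": 0.105,"dz": 0.0,"roll": 0.0,"claw": 0.03},{"dx": 0.0,"dy": 0.105,"dz": 0.0,"roll": 0.0,"claw": 0.015},{"dx": 0.0,"dy": 0.105,"dz": 0.0,"roll": 0.0,"claw": 0.015},{"dx": 0.0,"dy": 0.105,"dz": 0.0,"roll": 0.0,"claw": 0.015}], "force": 40}}

```text
time: 3.45
eef_pos: [0.5048, -0.1566, 0.096]
eef_rot: [[0.314, 0.001, 0.949], [-0.949, -0.002, 0.314], [0.002, -1.0, 0.0]]
contact_force: [-1.7, -1.0, 6.8]
grip_width: 0.0229
```

```bash
python3 - <<'E'
from h import *
s=eyes.snapshot("wrist");cv2.imwrite("pics/w3.png",s["img"])
d([])
t=eyes.snapshot("top");P,_=pts(t,np.ones((384,512),bool));cv2.imwrite("pics/t3.png",t["img"])
E
```

```text
t 3.5 tcp [ 0.5049 -0.1566  0.096 ] F [-2.8 -1.1  5.1] w 0.023
```

View pics/w3.png

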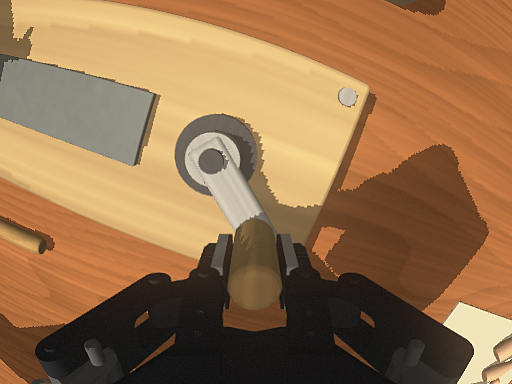

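The knob is in the jaws, at about (255,265) in the picture. The 22.9 mm opening and 50.7 mm radius both match. I'll wind counter-clockwise, starting slowly.

```bash
cat >> h.py <<'E'
def wind(a0,steps,z=.096):
    a=np.radians(a0+np.cumsum(steps))
    o=arm.get_obs();R=np.array(o["eef_rot"]);p=np.array(o["eef_pos"])
    v=p[:2]-AX;print("t",o["time"],"r",np.hypot(*v).round(4),"ang",np.degrees(np.arctan2(v[1],v[0])).round(1),"z",p[2].round(4),"F",np.round(o["contact_force"],1),"w",round(o["grip_width"],4))
    for i,x in enumerate(a):
        w=np.r_[AX+.05*np.array([np.cos(x),np.sin(x)]),z]
        q=np.round(R.T@(w-p),3)+0.
        print('{"dx": %.3f, "dy": %.3f, "dz": %.3f, "roll": 0.0, "claw": 0.015}'%tuple(q),end=", ")
    print()
E
python3 -c "
from h import *
wind(-137.5,[1,2,3,4,5]+[6]*8)"
```

```text
t 3.55 r 0.0508 ang -136.7 z 0.096 F [-2.6 -0.9  7. ] w 0.0233
{"dx": 0.000, "dy": 0.000, "dz": 0.001, "roll": 0.0, "claw": 0.015}, {"dx": 0.001, "dy": 0.000, "dz": 0.002, "roll": 0.0, "claw": 0.015}, {"dx": 0.004, "dy": 0.000, "dz": 0.003, "roll": 0.0, "claw": 0.015}, {"dx": 0.007, "dy": 0.000, "dz": 0.005, "roll": 0.0, "claw": 0.015}, {"dx": 0.010, "dy": 0.000, "dz": 0.007, "roll": 0.0, "claw": 0.015}, {"dx": 0.014, "dy": 0.000, "dz": 0.011, "roll": 0.0, "claw": 0.015}, {"dx": 0.018, "dy": 0.000, "dz": 0.015, "roll": 0.0, "claw": 0.015}, {"dx": 0.021, "dy": 0.000, "dz": 0.019, "roll": 0.0, "claw": 0.015}, {"dx": 0.023, "dy": 0.000, "dz": 0.023, "roll": 0.0, "claw": 0.015}, {"dx": 0.025, "dy": 0.000, "dz": 0.028, "roll": 0.0, "claw": 0.015}, {"dx": 0.027, "dy": 0.000, "dz": 0.033, "roll": 0.0, "claw": 0.015}, {"dx": 0.028, "dy": 0.000, "dz": 0.038, "roll": 0.0, "claw": 0.015}, {"dx": 0.028, "dy": 0.000, "dz": 0.044, "roll": 0.0, "claw": 0.015},
```

Call:
{"method": "arm_command", "body": {"deltas": [{"dx": 0.0,"dy": 0.0,"dz": 0.001,"roll": 0.0,"claw": 0.015},{"dx": 0.001,"dy": 0.0,"dz": 0.002,"roll": 0.0,"claw": 0.015},{"dx": 0.004,"dy": 0.0,"dz": 0.003,"roll": 0.0,"claw": 0.015},{"dx": 0.007,"dy": 0.0,"dz": 0.005,"roll": 0.0,"claw": 0.015},{"dx": 0.01,"dy": 0.0,"dz": 0.007,"roll": 0.0,"claw": 0.015},{"dx": 0.014,"dy": 0.0,"dz": 0.011,"roll": 0.0,"claw": 0.015},{"dx": 0.018,"dy": 0.0,"dz": 0.015,"roll": 0.0,"claw": 0.015},{"dx": 0.021,"dy": 0.0,"dz": 0.019,"roll": 0.0,"claw": 0.015},{"dx": 0.023,"dy": 0.0,"dz": 0.023,"roll": 0.0,"claw": 0.015},{"dx": 0.025,"dy": 0.0,"dz": 0.028,"roll": 0.0,"claw": 0.015},{"dx": 0.027,"dy": 0.0,"dz": 0.033,"roll": 0.0,"claw": 0.015},{"dx": 0.028,"dy": 0.0,"dz": 0.038,"roll": 0.0,"claw": 0.015},{"dx": 0.028,"dy": 0.0,"dz": 0.044,"roll": 0.0,"claw": 0.015}]}}

```text
time: 5.18
eef_pos: [0.5551, -0.1675, 0.096]
eef_rot: [[0.315, -0.001, 0.949], [-0.949, 0.002, 0.315], [-0.002, -1.0, -0.001]]
contact_force: [-5.8, 10.0, 5.2]
grip_width: 0.0229
```

```bash
python3 -c "
from h import *
wind(-68.5,[6]*20)
s=eyes.snapshot('wrist');cv2.imwrite('pics/w4.png',s['img'])
"
```

```text
t 5.175 r 0.0476 ang -73.8 z 0.096 F [-5.8 10.   5.2] w 0.0229
{"dx": 0.002, "dy": 0.000, "dz": 0.010, "roll": 0.0, "claw": 0.015}, {"dx": 0.001, "dy": 0.000, "dz": 0.015, "roll": 0.0, "claw": 0.015}, {"dx": -0.001, "dy": 0.000, "dz": 0.020, "roll": 0.0, "claw": 0.015}, {"dx": -0.003, "dy": 0.000, "dz": 0.025, "roll": 0.0, "claw": 0.015}, {"dx": -0.006, "dy": 0.000, "dz": 0.029, "roll": 0.0, "claw": 0.015}, {"dx": -0.009, "dy": 0.000, "dz": 0.033, "roll": 0.0, "claw": 0.015}, {"dx": -0.012, "dy": 0.000, "dz": 0.037, "roll": 0.0, "claw": 0.015}, {"dx": -0.016, "dy": 0.000, "dz": 0.041, "roll": 0.0, "claw": 0.015}, {"dx": -0.020, "dy": 0.000, "dz": 0.044, "roll": 0.0, "claw": 0.015}, {"dx": -0.025, "dy": 0.000, "dz": 0.046, "roll": 0.0, "claw": 0.015}, {"dx": -0.030, "dy": 0.000, "dz": 0.049, "roll": 0.0, "claw": 0.015}, {"dx": -0.035, "dy": 0.000, "dz": 0.050, "roll": 0.0, "claw": 0.015}, {"dx": -0.040, "dy": 0.000, "dz": 0.051, "roll": 0.0, "claw": 0.015}, {"dx": -0.045, "dy": 0.000, "dz": 0.052, "roll": 0.0, "claw": 0.015}, {"dx": -0.050, "dy": 0.000, "dz": 0.052, "roll": 0.0, "claw": 0.015}, {"dx": -0.055, "dy": 0.000, "dz": 0.051, "roll": 0.0, "claw": 0.015}, {"dx": -0.061, "dy": 0.000, "dz": 0.050, "roll": 0.0, "claw": 0.015}, {"dx": -0.066, "dy": 0.000, "dz": 0.048, "roll": 0.0, "claw": 0.015}, {"dx": -0.070, "dy": 0.000, "dz": 0.046, "roll": 0.0, "claw": 0.015}, {"dx": -0.075, "dy": 0.000, "dz": 0.044, "roll": 0.0, "claw": 0.015},
```

View pics/w4.png

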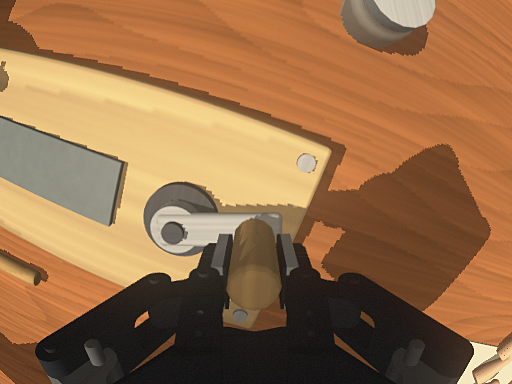

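```bash
sed -i 's/^AX=.*/AX=np.array([.540,-.1205])/' h.py; python3 -c "
from h import *
wind(-72,[4]+[6]*19)
"
```

```text
t 5.225 r 0.0493 ang -71.5 z 0.096 F [-3.5 10.   4.7] w 0.0231
{"dx": 0.001, "dy": 0.000, "dz": 0.003, "roll": 0.0, "claw": 0.015}, {"dx": 0.000, "dy": 0.000, "dz": 0.008, "roll": 0.0, "claw": 0.015}, {"dx": -0.001, "dy": 0.000, "dz": 0.013, "roll": 0.0, "claw": 0.015}, {"dx": -0.003, "dy": 0.000, "dz": 0.018, "roll": 0.0, "claw": 0.015}, {"dx": -0.005, "dy": 0.000, "dz": 0.023, "roll": 0.0, "claw": 0.015}, {"dx": -0.008, "dy": 0.000, "dz": 0.028, "roll": 0.0, "claw": 0.015}, {"dx": -0.011, "dy": 0.000, "dz": 0.032, "roll": 0.0, "claw": 0.015}, {"dx": -0.014, "dy": 0.000, "dz": 0.036, "roll": 0.0, "claw": 0.015}, {"dx": -0.018, "dy": 0.000, "dz": 0.039, "roll": 0.0, "claw": 0.015}, {"dx": -0.023, "dy": 0.000, "dz": 0.042, "roll": 0.0, "claw": 0.015}, {"dx": -0.027, "dy": 0.000, "dz": 0.045, "roll": 0.0, "claw": 0.015}, {"dx": -0.032, "dy": 0.000, "dz": 0.047, "roll": 0.0, "claw": 0.015}, {"dx": -0.037, "dy": 0.000, "dz": 0.048, "roll": 0.0, "claw": 0.015}, {"dx": -0.042, "dy": 0.000, "dz": 0.049, "roll": 0.0, "claw": 0.015}, {"dx": -0.047, "dy": 0.000, "dz": 0.050, "roll": 0.0, "claw": 0.015}, {"dx": -0.052, "dy": 0.000, "dz": 0.050, "roll": 0.0, "claw": 0.015}, {"dx": -0.058, "dy": 0.000, "dz": 0.049, "roll": 0.0, "claw": 0.015}, {"dx": -0.063, "dy": 0.000, "dz": 0.048, "roll": 0.0, "claw": 0.015}, {"dx": -0.068, "dy": 0.000, "dz": 0.046, "roll": 0.0, "claw": 0.015}, {"dx": -0.072, "dy": 0.000, "dz": 0.044, "roll": 0.0, "claw": 0.015},
```

Call:
{"method": "arm_command", "body": {"deltas": [{"dx": 0.001,"dy": 0.0,"dz": 0.003,"roll": 0.0,"claw": 0.015},{"dx": 0.0,"dy": 0.0,"dz": 0.008,"roll": 0.0,"claw": 0.015},{"dx": -0.001,"dy": 0.0,"dz": 0.013,"roll": 0.0,"claw": 0.015},{"dx": -0.003,"dy": 0.0,"dz": 0.018,"roll": 0.0,"claw": 0.015},{"dx": -0.005,"dy": 0.0,"dz": 0.023,"roll": 0.0,"claw": 0.015},{"dx": -0.008,"dy": 0.0,"dz": 0.028,"roll": 0.0,"claw": 0.015},{"dx": -0.011,"dy": 0.0,"dz": 0.032,"roll": 0.0,"claw": 0.015},{"dx": -0.014,"dy": 0.0,"dz": 0.036,"roll": 0.0,"claw": 0.015},{"dx": -0.018,"dy": 0.0,"dz": 0.039,"roll": 0.0,"claw": 0.015},{"dx": -0.023,"dy": 0.0,"dz": 0.042,"roll": 0.0,"claw": 0.015},{"dx": -0.027,"dy": 0.0,"dz": 0.045,"roll": 0.0,"claw": 0.015},{"dx": -0.032,"dy": 0.0,"dz": 0.047,"roll": 0.0,"claw": 0.015},{"dx": -0.037,"dy": 0.0,"dz": 0.048,"roll": 0.0,"claw": 0.015},{"dx": -0.042,"dy": 0.0,"dz": 0.049,"roll": 0.0,"claw": 0.015},{"dx": -0.047,"dy": 0.0,"dz": 0.05,"roll": 0.0,"claw": 0.015},{"dx": -0.052,"dy": 0.0,"dz": 0.05,"roll": 0.0,"claw": 0.015},{"dx": -0.058,"dy": 0.0,"dz": 0.049,"roll": 0.0,"claw": 0.015},{"dx": -0.063,"dy": 0.0,"dz": 0.048,"roll": 0.0,"claw": 0.015},{"dx": -0.068,"dy": 0.0,"dz": 0.046,"roll": 0.0,"claw": 0.015},{"dx": -0.072,"dy": 0.0,"dz": 0.044,"roll": 0.0,"claw": 0.015}]}}

```text
time: 7.72
eef_pos: [0.575, -0.0854, 0.0961]
eef_rot: [[0.315, 0.0, 0.949], [-0.949, 0.001, 0.315], [-0.001, -1.0, 0.0]]
contact_force: [0.1, -2.4, -0.3]
grip_width: 0.0233
```

```bash
python3 -c "
from h import *
wind(44,[4]+[6]*19)
s=eyes.snapshot('top');cv2.imwrite('pics/t5.png',cv2.resize(s['img'][100:356,90:450],None,fx=2.2,fy=2.2))
"
```

```text
t 7.725 r 0.0496 ang 45.1 z 0.0961 F [ 0.1 -2.4 -0.3] w 0.0233
{"dx": -0.002, "dy": 0.000, "dz": -0.001, "roll": 0.0, "claw": 0.015}, {"dx": -0.007, "dy": 0.000, "dz": -0.004, "roll": 0.0, "claw": 0.015}, {"dx": -0.011, "dy": 0.000, "dz": -0.007, "roll": 0.0, "claw": 0.015}, {"dx": -0.015, "dy": 0.000, "dz": -0.011, "roll": 0.0, "claw": 0.015}, {"dx": -0.018, "dy": 0.000, "dz": -0.015, "roll": 0.0, "claw": 0.015}, {"dx": -0.021, "dy": 0.000, "dz": -0.019, "roll": 0.0, "claw": 0.015}, {"dx": -0.023, "dy": 0.000, "dz": -0.024, "roll": 0.0, "claw": 0.015}, {"dx": -0.025, "dy": 0.000, "dz": -0.029, "roll": 0.0, "claw": 0.015}, {"dx": -0.027, "dy": 0.000, "dz": -0.034, "roll": 0.0, "claw": 0.015}, {"dx": -0.027, "dy": 0.000, "dz": -0.039, "roll": 0.0, "claw": 0.015}, {"dx": -0.028, "dy": 0.000, "dz": -0.044, "roll": 0.0, "claw": 0.015}, {"dx": -0.027, "dy": 0.000, "dz": -0.049, "roll": 0.0, "claw": 0.015}, {"dx": -0.027, "dy": 0.000, "dz": -0.054, "roll": 0.0, "claw": 0.015}, {"dx": -0.025, "dy": 0.000, "dz": -0.059, "roll": 0.0, "claw": 0.015}, {"dx": -0.023, "dy": 0.000, "dz": -0.064, "roll": 0.0, "claw": 0.015}, {"dx": -0.021, "dy": 0.000, "dz": -0.069, "roll": 0.0, "claw": 0.015}, {"dx": -0.018, "dy": 0.000, "dz": -0.073, "roll": 0.0, "claw": 0.015}, {"dx": -0.015, "dy": 0.000, "dz": -0.077, "roll": 0.0, "claw": 0.015}, {"dx": -0.011, "dy": 0.000, "dz": -0.081, "roll": 0.0, "claw": 0.015}, {"dx": -0.007, "dy": 0.000, "dz": -0.085, "roll": 0.0, "claw": 0.015},
```

View pics/t5.png

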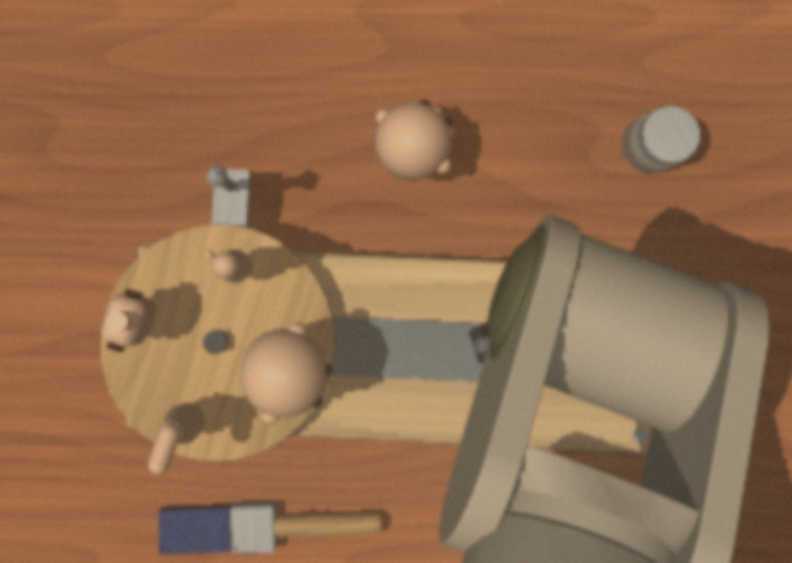

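The carousel turns with the crank, about 61° so far, with the head now at (285,373). There is plenty of clearance, so I'll carry on.

Call:
{"method": "arm_command", "body": {"deltas": [{"dx": -0.003,"dy": 0.0,"dz": -0.001,"roll": 0.0,"claw": 0.015},{"dx": -0.007,"dy": 0.0,"dz": -0.004,"roll": 0.0,"claw": 0.015},{"dx": -0.011,"dy": 0.0,"dz": -0.007,"roll": 0.0,"claw": 0.015},{"dx": -0.015,"dy": 0.0,"dz": -0.011,"roll": 0.0,"claw": 0.015},{"dx": -0.018,"dy": 0.0,"dz": -0.015,"roll": 0.0,"claw": 0.015},{"dx": -0.021,"dy": 0.0,"dz": -0.019,"roll": 0.0,"claw": 0.015},{"dx": -0.023,"dy": 0.0,"dz": -0.024,"roll": 0.0,"claw": 0.015},{"dx": -0.025,"dy": 0.0,"dz": -0.029,"roll": 0.0,"claw": 0.015},{"dx": -0.027,"dy": 0.0,"dz": -0.034,"roll": 0.0,"claw": 0.015},{"dx": -0.027,"dy": 0.0,"dz": -0.039,"roll": 0.0,"claw": 0.015},{"dx": -0.028,"dy": 0.0,"dz": -0.044,"roll": 0.0,"claw": 0.015},{"dx": -0.027,"dy": 0.0,"dz": -0.049,"roll": 0.0,"claw": 0.015},{"dx": -0.027,"dy": 0.0,"dz": -0.054,"roll": 0.0,"claw": 0.015},{"dx": -0.025,"dy": 0.0,"dz": -0.059,"roll": 0.0,"claw": 0.015},{"dx": -0.023,"dy": 0.0,"dz": -0.064,"roll": 0.0,"claw": 0.015},{"dx": -0.021,"dy": 0.0,"dz": -0.069,"roll": 0.0,"claw": 0.015},{"dx": -0.018,"dy": 0.0,"dz": -0.073,"roll": 0.0,"claw": 0.015},{"dx": -0.015,"dy": 0.0,"dz": -0.077,"roll": 0.0,"claw": 0.015},{"dx": -0.011,"dy": 0.0,"dz": -0.081,"roll": 0.0,"claw": 0.015},{"dx": -0.007,"dy": 0.0,"dz": -0.085,"roll": 0.0,"claw": 0.015}]}}

```text
time: 10.28
eef_pos: [0.491, -0.1052, 0.0961]
eef_rot: [[0.315, -0.002, 0.949], [-0.949, 0.001, 0.315], [-0.002, -1.0, -0.001]]
contact_force: [-0.9, 2.0, 0.7]
grip_width: 0.0235
```

```bash
python3 -c "
from h import *
wind(159,[4]+[6]*19)
"
```

```text
t 10.275 r 0.0513 ang 162.7 z 0.0961 F [-0.9  2.   0.7] w 0.0235
{"dx": 0.001, "dy": 0.000, "dz": 0.001, "roll": 0.0, "claw": 0.015}, {"dx": 0.005, "dy": 0.000, "dz": -0.002, "roll": 0.0, "claw": 0.015}, {"dx": 0.010, "dy": 0.000, "dz": -0.004, "roll": 0.0, "claw": 0.015}, {"dx": 0.015, "dy": 0.000, "dz": -0.006, "roll": 0.0, "claw": 0.015}, {"dx": 0.020, "dy": 0.000, "dz": -0.007, "roll": 0.0, "claw": 0.015}, {"dx": 0.025, "dy": 0.000, "dz": -0.008, "roll": 0.0, "claw": 0.015}, {"dx": 0.030, "dy": 0.000, "dz": -0.008, "roll": 0.0, "claw": 0.015}, {"dx": 0.036, "dy": 0.000, "dz": -0.008, "roll": 0.0, "claw": 0.015}, {"dx": 0.041, "dy": 0.000, "dz": -0.007, "roll": 0.0, "claw": 0.015}, {"dx": 0.046, "dy": 0.000, "dz": -0.006, "roll": 0.0, "claw": 0.015}, {"dx": 0.051, "dy": 0.000, "dz": -0.004, "roll": 0.0, "claw": 0.015}, {"dx": 0.055, "dy": 0.000, "dz": -0.001, "roll": 0.0, "claw": 0.015}, {"dx": 0.060, "dy": 0.000, "dz": 0.002, "roll": 0.0, "claw": 0.015}, {"dx": 0.064, "dy": 0.000, "dz": 0.005, "roll": 0.0, "claw": 0.015}, {"dx": 0.067, "dy": 0.000, "dz": 0.009, "roll": 0.0, "claw": 0.015}, {"dx": 0.071, "dy": 0.000, "dz": 0.013, "roll": 0.0, "claw": 0.015}, {"dx": 0.074, "dy": 0.000, "dz": 0.017, "roll": 0.0, "claw": 0.015}, {"dx": 0.076, "dy": 0.000, "dz": 0.022, "roll": 0.0, "claw": 0.015}, {"dx": 0.078, "dy": 0.000, "dz": 0.027, "roll": 0.0, "claw": 0.015}, {"dx": 0.079, "dy": 0.000, "dz": 0.032, "roll": 0.0, "claw": 0.015},
```

Call:
{"method": "arm_command", "body": {"deltas": [{"dx": 0.001,"dy": 0.0,"dz": 0.0,"roll": 0.0,"claw": 0.015},{"dx": 0.005,"dy": 0.0,"dz": -0.002,"roll": 0.0,"claw": 0.015},{"dx": 0.01,"dy": 0.0,"dz": -0.004,"roll": 0.0,"claw": 0.015},{"dx": 0.015,"dy": 0.0,"dz": -0.006,"roll": 0.0,"claw": 0.015},{"dx": 0.02,"dy": 0.0,"dz": -0.007,"roll": 0.0,"claw": 0.015},{"dx": 0.025,"dy": 0.0,"dz": -0.008,"roll": 0.0,"claw": 0.015},{"dx": 0.03,"dy": 0.0,"dz": -0.008,"roll": 0.0,"claw": 0.015},{"dx": 0.036,"dy": 0.0,"dz": -0.008,"roll": 0.0,"claw": 0.015},{"dx": 0.041,"dy": 0.0,"dz": -0.007,"roll": 0.0,"claw": 0.015},{"dx": 0.046,"dy": 0.0,"dz": -0.006,"roll": 0.0,"claw": 0.015},{"dx": 0.051,"dy": 0.0,"dz": -0.004,"roll": 0.0,"claw": 0.015},{"dx": 0.055,"dy": 0.0,"dz": -0.001,"roll": 0.0,"claw": 0.015},{"dx": 0.06,"dy": 0.0,"dz": 0.002,"roll": 0.0,"claw": 0.015},{"dx": 0.064,"dy": 0.0,"dz": 0.005,"roll": 0.0,"claw": 0.015},{"dx": 0.067,"dy": 0.0,"dz": 0.009,"roll": 0.0,"claw": 0.015},{"dx": 0.071,"dy": 0.0,"dz": 0.013,"roll": 0.0,"claw": 0.015},{"dx": 0.074,"dy": 0.0,"dz": 0.017,"roll": 0.0,"claw": 0.015},{"dx": 0.076,"dy": 0.0,"dz": 0.022,"roll": 0.0,"claw": 0.015},{"dx": 0.078,"dy": 0.0,"dz": 0.027,"roll": 0.0,"claw": 0.015},{"dx": 0.079,"dy": 0.0,"dz": 0.032,"roll": 0.0,"claw": 0.015}]}}

```text
time: 12.78
eef_pos: [0.5465, -0.1695, 0.096]
eef_rot: [[0.316, -0.002, 0.949], [-0.949, 0.002, 0.316], [-0.003, -1.0, -0.001]]
contact_force: [-2.6, 5.0, 5.3]
grip_width: 0.0231
```

```bash
cat > head.py <<'E'
from h import *
from scipy.optimize import least_squares as LS
def head():
    s=eyes.snapshot("top");X,_=pts(s,np.ones((384,512),bool))
    v=X[:,:2]-[.5508,.1781];X=X[(np.hypot(*v.T)<.13)&(X[:,2]>.162)]
    lab=X[X[:,2]>.165]
    # densest seed = head
    from scipy.spatial import cKDTree
    t=cKDTree(lab[:,:2]);n=[len(q) for q in t.query_ball_point(lab[:,:2],.025)];c=lab[int(np.argmax(n))]
    Y=X[np.hypot(*(X[:,:2]-c[:2]).T)<.034]
    f=LS(lambda q:np.linalg.norm(Y-q[:3],axis=1)-.034,[c[0],c[1],.14],loss="soft_l1",f_scale=.002).x
    a=np.degrees(np.arctan2(f[1]-.1781,f[0]-.5508));print("head",f.round(4),"r",np.hypot(f[0]-.5508,f[1]-.1781).round(4),"angle",a.round(1),"to go",round(-1.9-a,1))
    cv2.imwrite('pics/t%d.png'%(s['shot']+100),cv2.resize(s['img'][100:356,90:450],None,fx=2.2,fy=2.2));print(s['shot'])
E
python3 -c "
from head import *
head()
wind(-87,[4]+[6]*9)
"
```

```text
head [0.6087 0.1471 0.1394] r 0.0657 angle -28.2 to go 26.3
12
t 12.825 r 0.0494 ang -81.8 z 0.096 F [-1.   4.9  6. ] w 0.0227
{"dx": 0.000, "dy": 0.000, "dz": -0.001, "roll": 0.0, "claw": 0.015}, {"dx": 0.001, "dy": 0.000, "dz": 0.004, "roll": 0.0, "claw": 0.015}, {"dx": 0.001, "dy": 0.000, "dz": 0.009, "roll": 0.0, "claw": 0.015}, {"dx": 0.001, "dy": 0.000, "dz": 0.015, "roll": 0.0, "claw": 0.015}, {"dx": 0.000, "dy": 0.000, "dz": 0.020, "roll": 0.0, "claw": 0.015}, {"dx": -0.001, "dy": 0.000, "dz": 0.025, "roll": 0.0, "claw": 0.015}, {"dx": -0.003, "dy": 0.000, "dz": 0.030, "roll": 0.0, "claw": 0.015}, {"dx": -0.006, "dy": 0.000, "dz": 0.034, "roll": 0.0, "claw": 0.015}, {"dx": -0.008, "dy": 0.000, "dz": 0.039, "roll": 0.0, "claw": 0.015}, {"dx": -0.012, "dy": 0.000, "dz": 0.043, "roll": 0.0, "claw": 0.015},
```

```bash
python3 -c "
from h import *
wind(-82,[4]+[6]*11+[4,3,2])
"
```

```text
t 12.825 r 0.0494 ang -81.8 z 0.096 F [-1.   4.9  6. ] w 0.0227
{"dx": 0.001, "dy": 0.000, "dz": 0.003, "roll": 0.0, "claw": 0.015}, {"dx": 0.001, "dy": 0.000, "dz": 0.008, "roll": 0.0, "claw": 0.015}, {"dx": 0.001, "dy": 0.000, "dz": 0.014, "roll": 0.0, "claw": 0.015}, {"dx": 0.000, "dy": 0.000, "dz": 0.019, "roll": 0.0, "claw": 0.015}, {"dx": -0.001, "dy": 0.000, "dz": 0.024, "roll": 0.0, "claw": 0.015}, {"dx": -0.003, "dy": 0.000, "dz": 0.029, "roll": 0.0, "claw": 0.015}, {"dx": -0.005, "dy": 0.000, "dz": 0.033, "roll": 0.0, "claw": 0.015}, {"dx": -0.008, "dy": 0.000, "dz": 0.038, "roll": 0.0, "claw": 0.015}, {"dx": -0.011, "dy": 0.000, "dz": 0.042, "roll": 0.0, "claw": 0.015}, {"dx": -0.015, "dy": 0.000, "dz": 0.046, "roll": 0.0, "claw": 0.015}, {"dx": -0.019, "dy": 0.000, "dz": 0.049, "roll": 0.0, "claw": 0.015}, {"dx": -0.023, "dy": 0.000, "dz": 0.052, "roll": 0.0, "claw": 0.015}, {"dx": -0.026, "dy": 0.000, "dz": 0.054, "roll": 0.0, "claw": 0.015}, {"dx": -0.029, "dy": 0.000, "dz": 0.055, "roll": 0.0, "claw": 0.015}, {"dx": -0.030, "dy": 0.000, "dz": 0.055, "roll": 0.0, "claw": 0.015},
```

Call:
{"method": "arm_command", "body": {"deltas": [{"dx": 0.001,"dy": 0.0,"dz": 0.003,"roll": 0.0,"claw": 0.015},{"dx": 0.001,"dy": 0.0,"dz": 0.008,"roll": 0.0,"claw": 0.015},{"dx": 0.001,"dy": 0.0,"dz": 0.014,"roll": 0.0,"claw": 0.015},{"dx": 0.0,"dy": 0.0,"dz": 0.019,"roll": 0.0,"claw": 0.015},{"dx": -0.001,"dy": 0.0,"dz": 0.024,"roll": 0.0,"claw": 0.015},{"dx": -0.003,"dy": 0.0,"dz": 0.029,"roll": 0.0,"claw": 0.015},{"dx": -0.005,"dy": 0.0,"dz": 0.033,"roll": 0.0,"claw": 0.015},{"dx": -0.008,"dy": 0.0,"dz": 0.038,"roll": 0.0,"claw": 0.015},{"dx": -0.011,"dy": 0.0,"dz": 0.042,"roll": 0.0,"claw": 0.015},{"dx": -0.015,"dy": 0.0,"dz": 0.046,"roll": 0.0,"claw": 0.015},{"dx": -0.019,"dy": 0.0,"dz": 0.049,"roll": 0.0,"claw": 0.015},{"dx": -0.023,"dy": 0.0,"dz": 0.052,"roll": 0.0,"claw": 0.015},{"dx": -0.026,"dy": 0.0,"dz": 0.054,"roll": 0.0,"claw": 0.015},{"dx": -0.029,"dy": 0.0,"dz": 0.055,"roll": 0.0,"claw": 0.015},{"dx": -0.03,"dy": 0.0,"dz": 0.055,"roll": 0.0,"claw": 0.015},{"dx": -0.03,"dy": 0.0,"dz": 0.055,"roll": 0.0,"claw": 0.015}]}}

```text
time: 14.82
eef_pos: [0.5888, -0.1238, 0.096]
eef_rot: [[0.316, -0.004, 0.949], [-0.949, 0.002, 0.316], [-0.003, -1.0, -0.003]]
contact_force: [-7.8, 0.5, 6.4]
grip_width: 0.0232
```

```bash
python3 -c "
from head import *
head()
wind(-3,[4,4])
";ls pics
```

```text
head [0.6166 0.1753 0.1394] r 0.0658 angle -2.5 to go 0.6
13
t 14.875 r 0.049 ang -3.9 z 0.096 F [-8.1  0.5  6. ] w 0.023
{"dx": -0.004, "dy": 0.000, "dz": 0.002, "roll": 0.0, "claw": 0.015}, {"dx": -0.007, "dy": 0.000, "dz": 0.003, "roll": 0.0, "claw": 0.015}, 
scene0.png
scene0b.png
t112.png
t113.png
t3.png
t5.png
top0.png
top0b.png
w1.png
w2.png
w3.png
w4.png
```

Within a degree. I'll open the fingers, then rise straight up and clear.

Call:
{"method": "arm_command", "body": {"deltas": [{"dx": 0.0,"dy": 0.0,"dz": 0.0,"roll": 0.0,"claw": 0.035},{"dx": 0.0,"dy": 0.0,"dz": 0.0,"roll": 0.0,"claw": 0.06},{"dx": 0.0,"dy": 0.0,"dz": 0.0,"roll": 0.0,"claw": 0.07},{"dx": 0.0,"dy": 0.0,"dz": 0.0,"roll": 0.0,"claw": 0.07},{"dx": 0.0,"dy": -0.02,"dz": 0.0,"roll": 0.0,"claw": 0.07},{"dx": 0.0,"dy": -0.05,"dz": 0.0,"roll": 0.0,"claw": 0.07},{"dx": 0.0,"dy": -0.09,"dz": 0.0,"roll": 0.0,"claw": 0.07},{"dx": 0.0,"dy": -0.13,"dz": 0.0,"roll": 0.0,"claw": 0.07},{"dx": 0.02,"dy": -0.15,"dz": -0.03,"roll": 0.0,"claw": 0.07},{"dx": 0.04,"dy": -0.15,"dz": -0.07,"roll": 0.0,"claw": 0.07},{"dx": 0.06,"dy": -0.15,"dz": -0.12,"roll": 0.0,"claw": 0.07},{"dx": 0.07,"dy": -0.15,"dz": -0.15,"roll": 0.0,"claw": 0.07},{"dx": 0.07,"dy": -0.15,"dz": -0.15,"roll": 0.0,"claw": 0.07},{"dx": 0.07,"dy": -0.15,"dz": -0.15,"roll": 0.0,"claw": 0.07}]}}

```text
time: 16.62
eef_pos: [0.4697, -0.2376, 0.2463]
eef_rot: [[0.316, -0.004, 0.949], [-0.949, 0.002, 0.316], [-0.003, -1.0, -0.003]]
contact_force: [-0.6, 0.3, 1.0]
grip_width: 0.0701
```

```bash
python3 -c "
from head import *
head();d([])
s=eyes.snapshot('scene');cv2.imwrite('pics/s9.png',s['img'])
"
```

```text
head [0.6167 0.1752 0.1393] r 0.066 angle -2.5 to go 0.6
14
t 16.675 tcp [ 0.4699 -0.2374  0.2462] F [-0.3  0.1 -0. ] w 0.0703
```

```bash
ls pics | grep t11
```

```text
t112.png
t113.png
t114.png
```

View pics/t114.png

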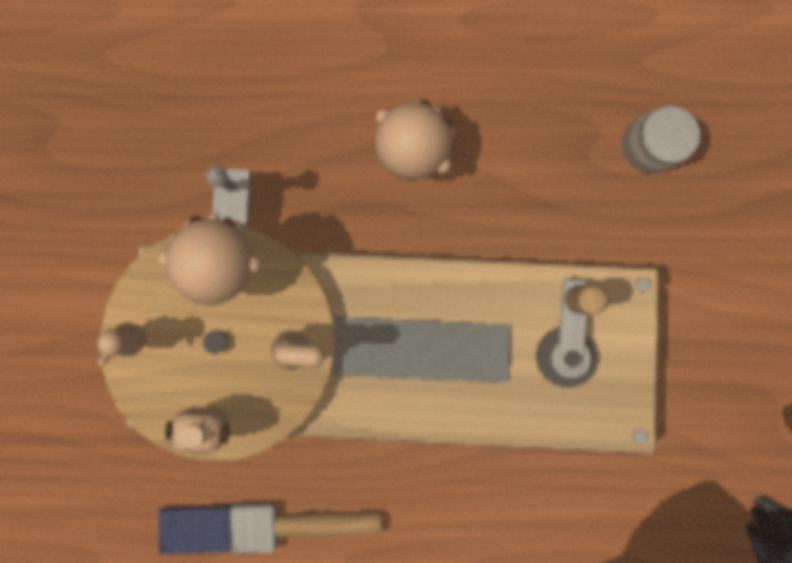

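View pics/s9.png

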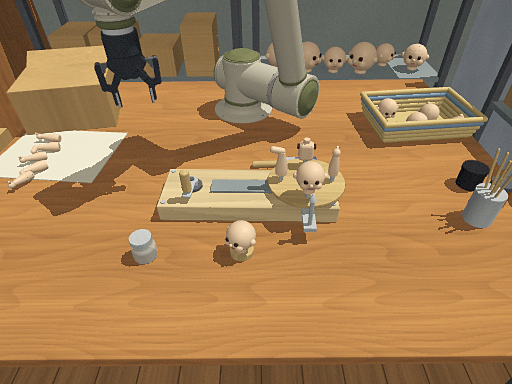

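The head at (208,262) lies on the line from the hub (217,342) to the pin (217,175). The small leftward shift is perspective, because the head is higher than the hub. The jar (670,135) and spare head (413,140) haven't moved, and the hand is clear.

```bash
python3 -c "
from workcell import arm
print(arm.finish_job())"
```

```text
the job is handed in; nothing more can be done
None
```

The doll's head now stands at the pointer, and I let go of the knob and handed the job in at about 17 s.

- **Winding:** I gripped the knob from above and wound it about 1.4 turns counter-clockwise, at roughly 48°/s (0.13 turn a second). The side load on the wrist stayed at about 12 N or less in the readings between moves. After that I opened the fingers, rose straight up and backed away.
- **Head position:** the last fit from the top camera put the head at -2.5° and the pointer at -1.9°, so it is about 0.6° off. It read the same before and after release.
- **Bystanders and contact:** the jar and spare head look unmoved in the final top picture, compared by eye. The contact force was near zero with the hand clear. The pictures taken during winding showed the hand well clear of the carousel.
- **What disagreed:** my first estimate of the crank's axis was about 2 mm off. It showed as a 10 N sideways force early on, and I corrected it during winding. The first move call was also refused for its format, before the arm had moved.

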